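# Seat the strainer in the paint pot and screw its ring down

## Robot

A 7-joint arm with a two-finger parallel gripper is mounted at the origin on the work surface. World frame = base frame: x ahead of the robot, y to its left, z up, the work surface at z = 0. Lengths are in mm, angles in degrees, forces in N, time in s.
With the tool pointing down it reaches from about 400 to 900 mm from the base axis. Payload 5.6 kg.
Tool frame: the origin (TCP) lies at the very end of the fingers, on their centre line; the grasp point (between the pads) lies 19 mm behind it (env.grip_depth is the distance from the TCP to the grasp point, in mm); y points along the fingers, z is the direction in which the jaws open and shut, and the axes are right-handed (so a half turn about y gives the same grasp; the last joint's range is limited). The gripper opens to 92 mm and grips with 3 to 60 N. Pads are 20 mm wide; open, the fingers measure 128 mm over their backs; the gripper's body (75 mm by 189 mm) begins 69 mm behind the grasp point.
Start: joints at [-75.229, 26.786, -0.665, 91.828, 0.344, 61.387, -3.226], TCP at [192.626, 620.809, 214.592] pointing down, gripper open.
Joint ranges: [-144.91, 144.91], [-17.63, 115.5], [-89.93, 88.59], [15.96, 139.68], [-74.01, 254.01], [8.47, 105.57], [-167.45, 167.45]. Speed limits (degrees/s): [147.25, 147.25, 180, 180, 180, 180, 180].

## Interface

Orientations are given as a 3x3 rotation matrix whose columns are the frame's x, y, z axes.
In Python, from plant import env, kin, optics gives the robot as it stands. Calls block until the motion is done:
- env.move_to(position, orientation): joint-space move of the TCP to a pose.
- env.move_l(position, feed=150, ori=None): straight line of the TCP; ori=None keeps the orientation; feed is the mean speed in mm/s.
- env.movej(angles): joint-space move.
- env.gripper_to(opening, force=None): finger opening in mm; force is the grip in N (None keeps the last); returns when the fingers have stopped.
- env.pause(seconds).
- kin.ik(position, orientation): joint angles nearest the present ones, or None.
- env.state(): the state.
- optics.grab_frame(name): name is "side" or "top"; returns (picture, depth): 480x640x3 uint8, red, green, blue; 480x640 float32, mm along the optical axis (not along the pixel's ray), 0 where there is no reading.
- optics.calibration(name): a dict with "mtx" (3x3 intrinsics, pixels), "k1" (the pictures are not rectified: a ray, as slopes to the right and down, at radius r is drawn at 1 + k1 r^2 times it, then the intrinsics apply), "cam_to_world" (4x4, takes a point from camera to world coordinates). Camera axes: x right, y up, looking along -z (the intrinsics and any distortion apply to the point x, -y, -z); pixel columns grow to the right and rows downward; lengths in mm; the calibration is good to about 2 mm. A picture is of the moment at which its call begins. calibration takes no time and is no camera call.
A pose or a line that the arm cannot do raises env.IKError and nothing moves.
- env.close_job(): hands the job in, once; it reports no verdict.
The state is a dict: "clock": time; "joints": joint angles; "joint_velocities": joint speeds; "joint_efforts": joint torques, N m; "tool_pos": TCP position; "tcp_rot": TCP orientation; "contact_force": force on the tool from outside, world axes, zero at the start; "moment": the same for the moment, N m; "finger_gap": finger opening in mm.
Only numpy, scipy, OpenCV 4.12 (cv2) and the standard library are available. Lean on these libraries where they do the work, as an engineer would, in place of code of your own. Each camera call takes 0.05 s, during which the arm holds its last target.

## Task

Fit the strainer to the paint pot: set the steel strainer disk, knob up, flat in the recess of the pot's mouth and let go of it, then put the black screw ring over it with the grip ears up and turn it clockwise until it clamps the strainer snugly. Stop as soon as it is snug, because overtightening bends the strainer, and do not lean the gripper on the pot. Let go at the end, and leave the other things on the bench where they are.

Things in the scene. Friction and masses are not known exactly. Their poses are not given: they have to be found in the camera images.
- disk_center (a point): Steel strainer disk: round perforated plate, 34 mm across, 7 mm thick, with a round upright grip knob 12 mm across rising 27 mm from its middle. Lies on the bench knob up. This point: on its axis, half-way up its 34 mm, 17 mm above its underside. z is up along the knob. 40 to 85 g.
- ring_center (a point): Black plastic screw ring, 60 mm across, lying ears up. This point: on its axis, half-way up its 36 mm, 18 mm above its underside; z is up. Two flat grip ears, 20 mm wide along x, on its +y and -y sides run from the underside to the top, 64 mm over their flat outer faces. Between them the ring itself is 24 mm high. 70 to 140 g.
- ring_flange (a point): On the ring's axis, 20 mm above its underside: the lower face of its flange, which clamps the strainer's rim. The flange is 4 mm thick with a 28 mm hole; below it is a skirt of 54 mm bore. Axes as at ring_center. Inside the skirt three small thread lugs, their bottoms 2 mm above the ring's underside, stand at the ring's +x and 120 degrees either way.
- seat (a point): Middle of the rubber seal in the pot's mouth on which the strainer's underside rests, 86 mm above the bench. z up; +x points along the pot's brass outlet stub. It is the floor of a round recess 36.4 mm across, 4 mm deep, and gives 1 mm per 30 N; the seated plate stands 3 mm proud of the rim. The pot is bare aluminium, fixed: 110 mm square foot, body 86 mm wide, 60 mm high; above it the neck.
- mouth (a point): Middle of the pot's mouth, in the plane of the rim, 4 mm above the seat, 90 mm above the bench. Axes as at the seat. The neck is 42 mm across and carries an outside thread 51 mm across. A ring set on it centred drops until its lugs rest on the thread, underside 76 to 83 mm above the bench if begun as told at thread; off-centre it hangs up at 83 to 88. Screwed down, its flange meets the strainer when its underside is 73 mm above the bench.
- thread (a point): On the pot's axis, 86.5 mm above the bench, where the thread begins; axes as at the seat. Three starts: clockwise from above goes down, 30 mm per full turn, 2.5 mm free play. Its upper ends are 120 degrees apart, one within 35 degrees (unreported) of the seat's +x. It bites, by feel, about 170 degrees clockwise of where a lug is over an upper end; best set down 25 to 95 degrees past one.
- stub (a point): Outer end of the pot's brass outlet stub, 60 mm from the pot's axis, 26 mm above the bench. Feel of the ring: easy turning at first; once the thread bites, the ring squeezes the seal and sinks below 73 mm under its own pull. Each degree then adds about 2 N of clamping and 0.04 N m to turn it, most of which fades when the hand stops. Snug is 10 to 40 N. It stays by friction when let go.
- can1: Bystander, to be left alone: a tall spray can standing on the bench, 65 mm across and about 190 mm tall. Origin at its underside.
- can2: Bystander, to be left alone: a second tall spray can, like the first. Origin at its underside.
- tape: Bystander, to be left alone: a flat roll of masking tape, 90 mm across, 24 mm high, lying flat (not the ring of this job). Origin at its underside.
- tub: Bystander, to be left alone: a small open clear mixing cup, 72 mm across, 50 mm high. Origin at its underside.
- brush: Bystander, to be left alone: a paint brush lying on the bench.
- driver: Bystander, to be left alone: a screwdriver lying on the bench.
- cap: Bystander, to be left alone: a small grey spray-can cap, 38 mm across, 30 mm high. Origin at its underside.
Things that resemble listed ones, but are neither listed nor needed, are in the scene too. What is shaped like the part that bears ring_center but turquoise is not meant. Leave any yellow look-alike of the part that bears disk_center alone.

How it is judged:
By the outcome, as a careful person would: the job done as asked, in the order asked, and still so for the second after the job is handed in, with the robot touching nothing.
It also fails if it takes over 72 s, if anything falls off the work surface, if the arm or the gripper's body presses on something with over 40 N, if the wrist force passes 120 N, or if a joint passes its speed limit or range.

## Working session

There is one attempt and no reset: what is moved stays moved. The work goes in short steps, each a Python script; the robot and the scene stay as the last script left them, time stands still between calls to the robot, and variables do not carry over. Pictures are saved under pics/ and viewed, and the job is handed in when it is done.

```bash
ls; mkdir -p pics
python3 - <<'E'
from plant import env,kin,optics
import cv2,numpy as np
s=env.state();print(s['clock'],s['tool_pos'],s['tcp_rot'],s['contact_force'])
for n in('side','top'):
    p,d=optics.grab_frame(n);cv2.imwrite(f'pics/{n}0.png',p[:,:,::-1]);np.save(f'{n}0.npy',d);c=optics.calibration(n);print(n,c)
E
```

```text
pics
0.0 [192.49526422 620.2390473  213.64430394] [[ 9.55081268e-01 -3.78887994e-04  2.96343767e-01]
 [-2.96343973e-01 -1.71276950e-03  9.55079743e-01]
 [ 1.45700317e-04 -9.99998461e-01 -1.74811523e-03]] [-0.85816069 -0.70762738 -0.56770532]
side {'mtx': array([[486.94095   ,   0.        , 318.91976929],
       [  0.        , 486.94095   , 248.71452346],
       [  0.        ,   0.        ,   1.        ]]), 'k1': -0.02857028713741649, 'cam_to_world': array([[ 8.74555457e-01,  2.98993835e-01, -3.81779307e-01,
         1.69066956e+02],
       [-4.84854040e-01,  5.52667785e-01, -6.77845764e-01,
        -6.72858032e+02],
       [ 8.32541902e-03,  7.77920951e-01,  6.28306996e-01,
         7.16476234e+02],
       [ 0.00000000e+00,  0.00000000e+00,  0.00000000e+00,
         1.00000000e+00]])}
top {'mtx': array([[586.4808304 ,   0.        , 327.87273674],
       [  0.        , 586.4808304 , 245.60956797],
       [  0.        ,   0.        ,   1.        ]]), 'k1': -0.05940576362008576, 'cam_to_world': array([[ 2.55362796e-02,  9.94579074e-01, -1.00798630e-01,
         4.17570765e+02],
       [-9.99600718e-01,  2.66242846e-02,  9.46315333e-03,
         8.54736606e+00],
       [ 1.20955457e-02,  1.00516730e-01,  9.94861842e-01,
         1.43760246e+03],
       [ 0.00000000e+00,  0.00000000e+00,  0.00000000e+00,
         1.00000000e+00]])}
```

View pics/top0.png

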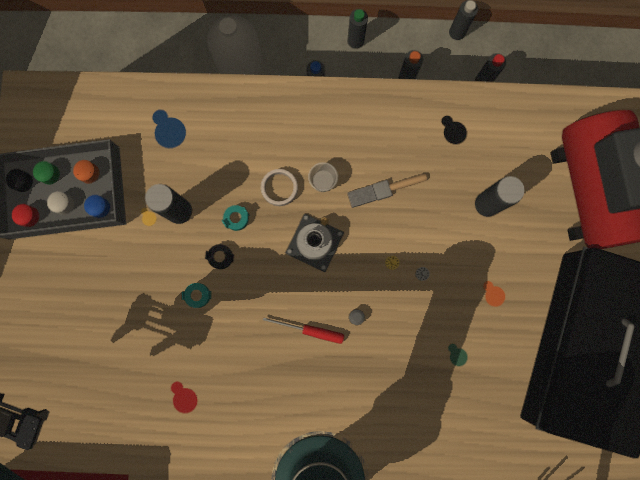

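View pics/side0.png

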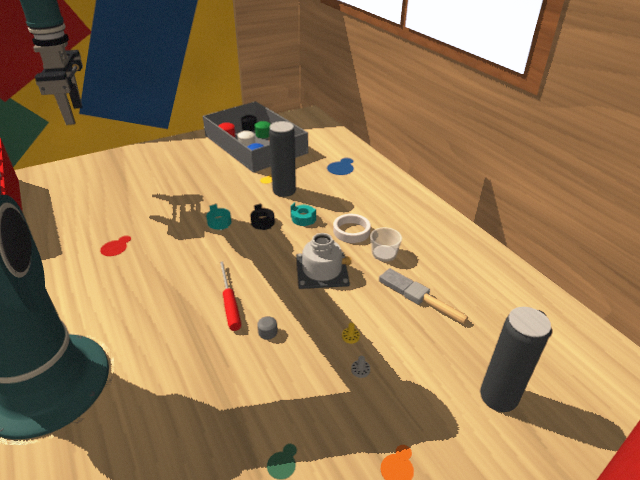

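The top view shows the black ring at (219,256), with turquoise look-alikes at (236,217) and (197,295). The steel disk is at (421,273) and the yellow look-alike at (392,263). The pot is at (315,241), the cans at (170,203) and (500,195). I'll confirm with enlarged crops.

Run:
```python
import cv2,numpy as np
t=cv2.imread('pics/top0.png');s=cv2.imread('pics/side0.png')
def crop(im,cx,cy,w,h,W,H):
    c=im[cy-h:cy+h,cx-w:cx+w];c=cv2.resize(c,(W,H),interpolation=cv2.INTER_CUBIC);return cv2.convertScaleAbs(c,alpha=1.6,beta=15)
a=crop(t,219,256,25,25,400,300*1) if 0 else crop(t,219,256,24,24,260,260)
b=crop(t,410,270,24,24,260,260);c=crop(t,315,241,32,32,260,260)
d=crop(s,262,217,24,24,260,260);e=crop(s,357,355,30,30,260,260);f=crop(s,323,260,36,36,260,260)
cv2.imwrite('pics/crop0.png',np.vstack([np.hstack([a,b,c]),np.hstack([d,e,f])]))
```

```text
(no output)
```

View pics/crop0.png

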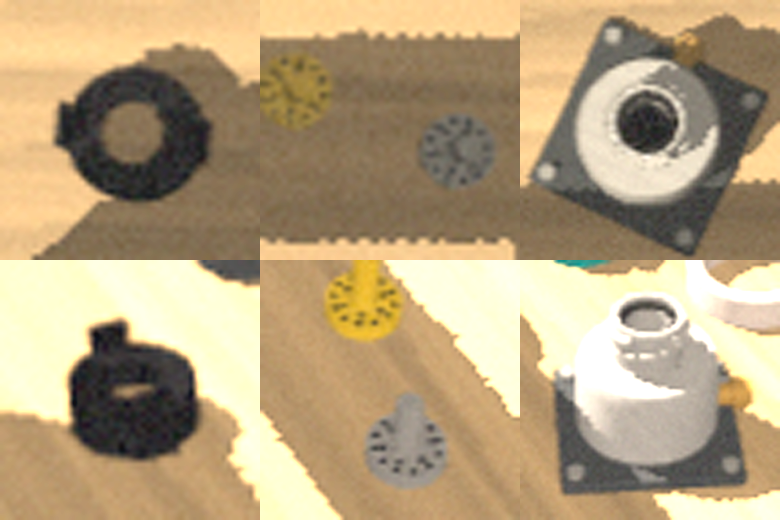

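```bash
cat > h.py <<'E'
import cv2,numpy as np
from plant import env,kin,optics
def cal(n):
    c=optics.calibration(n);return np.array(c['mtx']),np.array([c['k1'],0,0,0.]),np.array(c['cam_to_world'])
def plane(n,uv,z):
    K,k,T=cal(n);p=cv2.undistortPoints(np.array(uv,float).reshape(-1,1,2),K,k).reshape(-1,2)
    d=np.c_[p[:,0],-p[:,1],-np.ones(len(p))]@T[:3,:3].T
    return T[:3,3]+d*((z-T[2,3])/d[:,2])[:,None]
def proj(n,P):
    K,k,T=cal(n);q=(np.array(P,float).reshape(-1,3)-T[:3,3])@T[:3,:3]
    return cv2.projectPoints(np.c_[q[:,0],-q[:,1],-q[:,2]].reshape(-1,1,3),np.zeros(3),np.zeros(3),K,k)[0].reshape(-1,2)
def cloud(n,d,box):
    x0,y0,x1,y1=box;v,u=np.mgrid[y0:y1,x0:x1];K,k,T=cal(n)
    p=cv2.undistortPoints(np.c_[u.ravel(),v.ravel()].astype(float).reshape(-1,1,2),K,k).reshape(-1,2)
    z=d[y0:y1,x0:x1].ravel()
    P=np.c_[p[:,0]*z,-p[:,1]*z,-z]@T[:3,:3].T+T[:3,3]
    return P.reshape(y1-y0,x1-x0,3)
E
python3 - <<'E'
from h import *
np.set_printoptions(precision=1,suppress=True,linewidth=200)
t=cv2.imread('pics/top0.png');d=np.load('top0.npy')
for nm,(x,y,z) in dict(ring=(219,256,24),turqA=(236,217,24),turqB=(197,295,24),disk=(421,273,7),yel=(392,263,7),pot=(315,239,90),tub=(323,177,50),tape=(279,187,24),cap=(357,316,30),can1=(160,198,190),can2=(511,190,190)).items():
    print(nm,plane('top',[[x,y]],z))
hsv=cv2.cvtColor(t,cv2.COLOR_BGR2HSV)
C=cloud('top',d,(195,232,243,280));print('bench/ring z sample');print(C[::4,::4,2])
C=cloud('top',d,(290,212,340,268));print(C[::4,::4,2])
C=cloud('top',d,(410,262,434,286));print(C[::2,::2,2])
E
```

```text
ring [[528.5 257.6  24. ]]
turqA [[624.8 220.4  24. ]]
turqB [[433.1 306.6  24. ]]
disk [[ 501.2 -234.8    7. ]]
yel [[ 523.9 -163.2    7. ]]
pot [[568.7  25.9  90. ]]
tub [[723.9  11.3  50. ]]
tape [[701.7 118.4  24. ]]
cap [[393.2 -78.7  30. ]]
can1 [[637.6 361.8 190. ]]
can2 [[ 676.6 -399.6  190. ]]
bench/ring z sample
[[-4.3 -3.4 -3.4  3.1  3.4 -1.8  3.4  1.1  0.4  2.3  4.5  0.9]
 [ 1.5 -0.9  0.2 -1.8 -1.5 -1.1  3.2 -1.1  1.9  0.9  0.1 -0.6]
 [ 3.2 -0.  -0.5  1.6 -0.9  3.8 -4.1 -1.8 -0.7  1.  -7.5  4.9]
 [ 1.4 -2.3 -0.6 -3.  -5.2 -1.1 24.  -2.9 -2.3 -2.8 -2.1  3. ]
 [-7.6 -4.1  3.9  2.1 25.  26.4 21.8 25.2 23.5 -1.2  6.7 -0.3]
 [-1.5  3.3  0.7 33.7 18.5 24.9 -1.8 -4.8 24.  23.7  3.3 -0.3]
 [ 0.9  2.6  0.3 24.6 24.6  2.7 -5.1  3.1 21.7 31.6  2.4  0.7]
 [ 0.6  2.5  8.7 -3.5 27.9 24.4  0.7  2.1 21.9 40.2 -1.2 -6.4]
 [-0.1 -0.1 -2.2  0.4 21.2 25.5 30.8 22.6 25.4 -5.   2.4  1.3]
 [-1.7  1.8 -2.6  1.1 -3.2  0.2 24.1 15.7  2.8 -4.2 -0.4 -3. ]
 [-1.8  0.5 -3.9  3.2 -2.1 -1.3 -0.4 -3.7  6.1  6.1 -0.7 -1.4]
 [-1.3  8.1 -1.6 -1.2  1.2 -2.6  1.1 -1.4 -1.2  3.4  4.2 -9.2]]
[[  -5.3    0.3    
[... 1642 characters left out ...]
.6]
 [  -6.4    2.3    0.1    8.6    4.1    7.2    9.9   16.9   10.4   12.4    4.7    0.6]
 [   7.2    2.     3.7    1.8    9.     0.8   33.3   35.4   33.4    8.2   -2.    -0.5]
 [   4.2   -1.1   -3.9    6.4    8.5    7.3   31.8   34.5    9.7    6.6   -0.5   -1.4]
 [   2.4    0.7    4.9    5.     6.2    5.3    7.4    7.4    9.7   10.1    5.2    7.2]
 [  -0.1    3.6   -2.9    0.1    8.8    8.6    6.1    4.3    4.7   -0.4    0.1   -2.9]
 [  -0.9   -4.2   -3.3    0.5    6.5    2.5    6.3    3.4   -3.6   -0.3   -1.     1.9]
 [  -0.2    3.3   -3.6    1.8    0.9   -3.4    2.4    1.    -3.3    5.9    2.4    4. ]
 [  -0.2    4.6    2.6   -1.7    3.3    2.2    0.     9.8    4.     1.8   -0.8   -2.5]]
```

Run:
```python
from h import *
np.set_printoptions(precision=1,suppress=True,linewidth=250)
t=cv2.imread('pics/top0.png');s=cv2.imread('pics/side0.png')
for n,im,cs in (('top',t,[(219,256),(421,273),(315,239)]),('side',s,[(262,217),(361,366),(322,242)])):
    V=cv2.cvtColor(im,cv2.COLOR_BGR2HSV)
    out=[]
    for (x,y) in cs:
        c=cv2.resize(im[y-18:y+18,x-18:x+18],(260,260),interpolation=cv2.INTER_NEAREST);out.append(cv2.convertScaleAbs(c,alpha=1.7,beta=20))
    cv2.imwrite(f'pics/n_{n}.png',np.hstack(out))
    out=out
a=np.vstack([cv2.imread('pics/n_top.png'),cv2.imread('pics/n_side.png')]);cv2.imwrite('pics/near.png',a)
g=cv2.cvtColor(t,cv2.COLOR_BGR2GRAY)
print(g[228:252,302:330])
hs=cv2.cvtColor(t,cv2.COLOR_BGR2HSV);print('sat disk');print(hs[262:286,410:434,1])
print('ring');print(g[240:272,202:236])
```

```text
[[ 95 119 133 132 134 135 135 134 134 133 116 102  96  85  74  73  72  72  72  72  73  72  77  73  65  48  31  33]
 [123 132 132 133 134 132 135 130 123 120 118  92  72  72  69  73  68  80  74  71  70  74  73  74  74  62  47  39]
 [131 132 135 132 133 130 123 115 118 121 137 133 130 133 122  96  73  70  99  88  72  74  71  71  75  74  56  37]
 [134 137 135 132 128 122 114 137 141 116  93  62  56  88  94 112 123 103  77  76  72  74  73  74  71  73  67  49]
 [135 134 133 128 121 108 122 115  79  51  40  41  29  40  47  52  91 124 109  77  96  90  72  73  71  73  74  58]
 [133 133 132 122 118 125 108  65  38  36  57  52  49  42  36  31  44  70 114 104  80  78  74  72  73  76  71  67]
 [131 133 126 120 124 102  61  35  37  44  49  42  40  58  83  76  46  34  83 134 110  72  73  70  72  72  73  74]
 [130 128 121 121 121  85  39  38  44  38  32  27  22  24  40  64  71  47  41 111 112  81  74  76  75  71  72  70]
 [132 123 121 123 104  57  29  43  42  21  25  17  20  16  31  34  56  47  35  71 120 106  72  73  72  74  75  75]
 [134 129 121 136 104  50  29  29  22  11  25  23  13  19  14  26
[... 3543 characters left out ...]
98 104]
 [102 111  98 104 105  96  97 103 109 109 115 106 108 107 112 103 111 113 120 103 105 101 102 105]
 [109  93 102 100 105  93 108 112 101 103 110 105 117 105 101 106 119 110 103 110 103  99 103 105]
 [107 107 108  99 106 104 112 106 104 101 107 107 105 106 100 115 104 117 111 106 113 116 113 107]
 [113 108 109 106 104  99 109 115 114 115 109 105 108 104 115 103 102 103 106 115  94 117 118  90]
 [101  95 100 106 122 104 102 115  98 118 111  93 101 114 118 115 109 106 105 106 106 111 103 111]]
ring
[[134 132 131 ... 132 133 129]
 [136 132 133 ...  80 109 131]
 [133 133 131 ...  69  73 112]
 ...
 [124 123 124 ...  61  62  65]
 [127 125 128 ...  65  66  61]
 [127 127 129 ...  67  65  67]]
```

View pics/near.png

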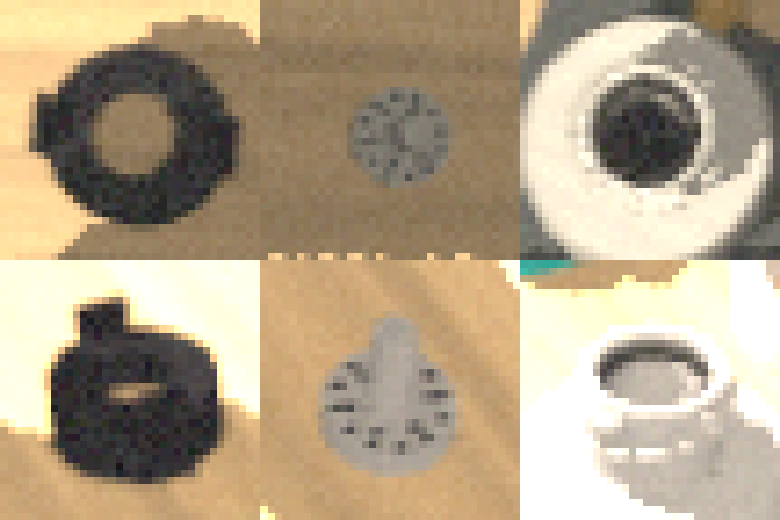

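```bash
cat >> h.py <<'E'
def blob(m,seed):
    n,l,st,ce=cv2.connectedComponentsWithStats(m.astype(np.uint8),connectivity=4)
    k=l[seed[1],seed[0]]
    if k==0: return None
    M=(l==k).astype(np.uint8);c=max(cv2.findContours(M,cv2.RETR_EXTERNAL,cv2.CHAIN_APPROX_NONE)[0],key=cv2.contourArea)
    F=np.zeros_like(M);cv2.drawContours(F,[c],-1,1,-1)
    return F,c
def cen(M):
    y,x=np.nonzero(M);return np.array([x.mean(),y.mean()])
E
python3 - <<'E'
from h import *
np.set_printoptions(precision=2,suppress=True,linewidth=250)
I={n:cv2.imread(f'pics/{n}0.png') for n in('top','side')}
H={n:cv2.cvtColor(I[n],cv2.COLOR_BGR2HSV) for n in I};G={n:cv2.cvtColor(I[n],cv2.COLOR_BGR2GRAY) for n in I}
# disk
F,c=blob(H['top'][...,1]<72,(421,273));print('disk top',cen(F),F.sum(),plane('top',cen(F),7)); 
P=plane('top',np.argwhere(F)[:,::-1],7);print('ext',P.min(0),P.max(0))
F,c=blob(H['side'][...,1]<72,(361,366));print('disk side',F.sum(),cv2.boundingRect(c))
F2=F.copy();F2[:366]=0
# widest row approach: fit ellipse on lower contour
pts=c.reshape(-1,2);pp=pts[pts[:,1]>=358];print(cv2.fitEllipse(pp))
# project candidate for check
# pot mouth
F,c=blob(G['top']<78,(315,241));print('mouth top',cen(F),F.sum(),plane('top',cen(F),90));P=plane('top',np.argwhere(F)[:,::-1],90);print(np.ptp(P,axis=0))
# ring hole
gray=G['top'];F,c=blob(gray>52,(220,256)) ;print('hole',F.sum(),cen(F),plane('top',cen(F),22))
# ring whole
F,c=blob((gray<50),(212,256));print('ring',F.sum(),cv2.boundingRect(c))
# brass
b=(H['top'][...,1]>110)&(H['top'][...,0]>8)&(H['top'][...,0]<28);bb=b[218:236,322:342];print(H['top'][220:232,326:338,1]);print(G['top'][220:232,326:338])
print(G['side'][228:262,302:344])
E
```

```text
disk top [422.04 273.4 ] 153 [[ 500.31 -237.36    7.  ]]
ext [ 484.08 -254.51    7.  ] [ 516.13 -220.06    7.  ]
disk side 296 (351, 356, 19, 22)
((360.3582763671875, 367.9468994140625), (17.838451385498047, 18.56605339050293), 157.18014526367188)
mouth top [313.92 238.7 ] 185 [[569.29  28.38  90.  ]]
[35.01 32.61  0.  ]
hole 93 [219.06 256.01] [[528.64 257.83  22.  ]]
ring 533 (205, 244, 29, 26)
[[149 137 128  99 126 105 109 101 104  97 105 105]
 [139 141 114 104 107 116 100 105 103 124 107 112]
 [136 143 107 115 106 114 107 111 111 114 116 116]
 [146 121 120 106 105 105 103 108 101  97 105 108]
 [100 131 115  95  94 103 106 106 112 106  96  97]
 [ 77  28  58  53  89  92  97 108  95 108 110 101]
 [ 31  13  34  55  35  68  91  99  97 104 109 109]
 [ 36  62   8  28  51  23  40  55 102 103 109 109]
 [ 44  35  24  23  15  32  64  16  38  72  82 111]
 [ 30  42  42  38   7  30  39   7  35  48  13  41]
 [ 33  36  46  27  29  28  15  38  20  15  44  25]
 [ 35  34  41  20  25  16  23  68  26  16  44  32]]
[[57 53 56 65 59 61 64 63 65 64 63 63]
 [55 53 56 61 62 63 64 63 64 59 63 61]
 [58 51 56 60 66 64 65 65 64 64 64 62]
 [50 52 54 65 64 63 64 62 65 67 64 66]
 [41 33 45 59 62 62 62 62 63 66 63 64]
 [29 36 27 42 50 62 65 61 66 61 61 65]
 [31 37 36 34 35 38 51 62 67 64 64 64]
 [41 28 31 34 31 32 29 39 51 60 64 63]
 [65 48 31 33 33 31 29 30 38 42 45 58]
 [74 62 47 39 36 33 30 37 28 30 38 36]
 [75 74 56 37 33 26 34 33 38 34 33 31]
 [71 73 67 49 40 31 33 28 29 31 33 29]]
[[196 197 197 ... 100  98  98]
 [195 195 196 ... 111  98 100]
 [193 193 195 ... 207 151 104]
 ...
 [138 167 163 ...  86  83  85]
 [141 166 164 ...  87  91  96]
 [139 162 160 ...  86  94  99]]
```

Run:
```python
from h import *
np.set_printoptions(precision=1,suppress=True,linewidth=250)
print('mouth side',plane('side',[322,238.6],90))
print('knob top side',plane('side',[361.2,356.6],34))
g=cv2.imread('pics/top0.png');h=cv2.cvtColor(g,cv2.COLOR_BGR2HSV)
print('knob top from crop top',plane('top',[[403+(408-260)/7.22-.5,255+135/7.22-.5]],34))
c=plane('top',[[305.2,213.4],[344,233.6],[324.9,271],[285,252]],8);print(c,c.mean(0))
for i in range(4):
  e=c[(i+1)%4]-c[i];print(np.linalg.norm(e),np.degrees(np.arctan2(e[1],e[0]))%90)
print('stub vec',plane('top',[[323.6,220]],26)-[569.3,28,0])
# ears: crop origin (201,238); ear outer top faces (z36)
e=plane('top',[[201+34/7.22-.5,238+123/7.22-.5],[201+238/7.22-.5,238+143/7.22-.5]],36);print(e,e.mean(0),np.linalg.norm(e[0]-e[1]),np.degrees(np.arctan2(*(e[0]-e[1])[1::-1])))
R=(528.6,257.8)
for a in(0,90,180,270):
  pass
print(proj('side',[[528.6,257.8,24]]), 'ring circ px')
th=np.radians(np.arange(0,360,5));O=np.c_[528.6+30*np.cos(th),257.8+30*np.sin(th),24+0*th];q=proj('side',O);print(q.min(0),q.max(0))
O=np.c_[500.3+17*np.cos(th),-237.4+17*np.sin(th),3.5+0*th];q=proj('side',O);print('disk',q.min(0),q.max(0))
O=np.c_[569.3+18.2*np.cos(th),28.4+18.2*np.sin(th),90+0*th];q=proj('side',O);print('mouth',q.min(0),q.max(0))
```

```text
mouth side [[571.8  29.5  90. ]]
knob top side [[ 503.  -235.3   34. ]]
knob top from crop top [[ 499.3 -235.    34. ]]
[[640.6  52.8   8. ]
 [593.1 -43.9   8. ]
 [500.    0.6   8. ]
 [543.9  99.4   8. ]] [569.4  27.2   8. ]
107.76302727340335 63.82982978351811
103.21919202934568 64.45838745335686
108.10393012513872 66.02897231480263
107.36477073993397 64.29467527776104
stub vec [[ 53.5 -20.9  26. ]]
[[530.2 288.8  36. ]
 [525.4 220.7  36. ]] [527.8 254.7  36. ] 68.31116531604077 85.9454429716066
[[261.3 215.1]] ring circ px
[249.1 208.2] [273.4 222.2]
disk [350.  361.2] [369.  376.7]
mouth [312.5 234. ] [329.9 244.6]
```

```bash
cat >> h.py <<'E'
def R(yaw):
    a=np.radians(yaw);c,s=np.cos(a),np.sin(a)
    return np.array([[s,0,c],[-c,0,s],[0,-1,0]],float)
def st(l=''):
    s=env.state();print(l,'t%.1f'%s['clock'],np.round(s['tool_pos'],1),'F',np.round(s['contact_force'],1),'M',np.round(s['moment'],2),'gap %.1f'%s['finger_gap'],'j7 %.0f'%s['joints'][6]);return s
E
python3 - <<'E'
from h import *
for n,p in dict(disk=(501,-236,12),diskhi=(501,-236,280),pot=(570.5,29,98),ring=(529,258,6),pothi=(570,29,250)).items():
    for y in range(-180,180,30):
        q=kin.ik(p,R(y)); print(n,y,None if q is None else np.round(q).astype(int)[[0,6]],end=' | ')
    print()
E
```

```text
disk -180 [-28 -99] | disk -150 [-23 -76] | disk -120 [-16 -55] | disk -90 [-17 -23] | disk -60 [-14   4] | disk -30 [-11  30] | disk 0 [-8 56] | disk 30 [-4 82] | disk 60 [  5 101] | disk 90 [  7 129] | disk 120 [  8 158] | disk 150 [ -28 -129] | 
diskhi -180 [ -34 -127] | diskhi -150 [-34 -97] | diskhi -120 [-28 -77] | diskhi -90 [-23 -51] | diskhi -60 [-24 -21] | diskhi -30 [-24  10] | diskhi 0 [-24  40] | diskhi 30 [-22  68] | diskhi 60 [-23  99] | diskhi 90 [-28 133] | diskhi 120 [-27 162] | diskhi 150 [ 75 143] | 
pot -180 [ 43 128] | pot -150 [ -56 -105] | pot -120 [-56 -75] | pot -90 [-38 -71] | pot -60 [-36 -43] | pot -30 [-33 -15] | pot 0 [-31  13] | pot 30 [-27  40] | pot 60 [-23  66] | pot 90 [-19  94] | pot 120 [-15 120] | pot 150 [ -9 146] | 
ring -180 [-18 138] | ring -150 [-13 163] | ring -120 [-72 -98] | ring -90 [-51 -93] | ring -60 [-49 -66] | ring -30 [-48 -38] | ring 0 [-44 -12] | ring 30 [-40  13] | ring 60 [-36  38] | ring 90 [-32  64] | ring 120 [-27  88] | ring 150 [-22 113] | 
pothi -180 [ 45 141] | pothi -150 [ -60 -121] | pothi -120 [-60 -91] | pothi -90 [-45 -79] | pothi -60 [-39 -52] | pothi -30 [-37 -24] | pothi 0 [-35   5] | pothi 30 [-33  34] | pothi 60 [-30  63] | pothi 90 [-27  92] | pothi 120 [-23 120] | pothi 150 [-18 148] |
```

Run:
```python
from h import *
s=st()
p=s['tool_pos'];env.move_l([p[0],p[1],290],feed=250)
env.move_to([501.5,-236,120],R(0));env.gripper_to(40,8);st('above')
env.move_l([501.5,-236,12],feed=100);st()
env.gripper_to(5,5);s=st('grip1')
env.gripper_to(30);env.move_to([501.5,-236,13],R(-90));st('rot');env.gripper_to(5,5);st('grip2')
p,d=optics.grab_frame('side');cv2.imwrite('pics/side1.png',p[:,:,::-1])
p,d=optics.grab_frame('top');cv2.imwrite('pics/top1.png',p[:,:,::-1])
a=cv2.imread('pics/side1.png')[290:420,290:430];b=cv2.imread('pics/top1.png')[210:340,350:490]
cv2.imwrite('pics/grip.png',np.hstack([cv2.resize(a,None,fx=2.8,fy=2.8),cv2.resize(b,None,fx=2.8,fy=2.8)]))
```

```text
t0.1 [192.5 620.3 213.7] F [0.1 0.1 0.4] M [0.01 0.06 0.  ] gap 92.1 j7 -3
above t4.7 [ 501.5 -236.   120. ] F [-0.2  0.1 -0.8] M [-0.13  0.06  0.02] gap 40.1 j7 45
 t5.9 [ 502.  -236.3   12.6] F [-0.4  0.4  0.3] M [-0.07  0.08 -0.01] gap 39.9 j7 52
grip1 t6.4 [ 501.6 -235.9   12.2] F [-1.6  0.3  2.6] M [ 0.02  0.15 -0.02] gap 11.5 j7 52
rot t8.1 [ 501.4 -235.9   12.9] F [ 0.5 -0.9  0.3] M [0.   0.24 0.05] gap 30.2 j7 -21
grip2 t8.5 [ 501.5 -236.2   13.1] F [ 0.  -0.2  0.2] M [-0.11  0.22  0.02] gap 11.8 j7 -21
```

View pics/grip.png

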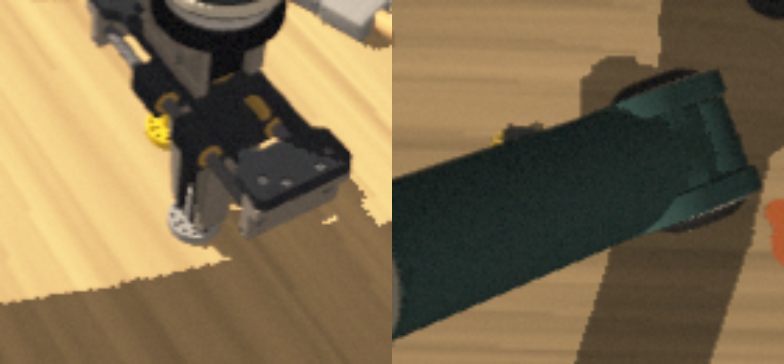

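Run:
```python
from h import *
env.gripper_to(5,25);st()
env.move_l([501.5,-236,160],feed=200);st('lift')
env.move_l([570.3,28.7,160],feed=250)
env.move_l([570.3,28.7,115],feed=100);st('hover')
for n in('side','top'):
    p,d=optics.grab_frame(n);cv2.imwrite(f'pics/{n}2.png',p[:,:,::-1])
a=cv2.imread('pics/side2.png')[190:290,270:370];b=cv2.imread('pics/top2.png')[180:300,250:370]
cv2.imwrite('pics/hov.png',np.hstack([cv2.resize(a,(400,400),interpolation=cv2.INTER_CUBIC),cv2.resize(b,(400,400))]))
```

```text
t8.8 [ 501.5 -236.2   13.1] F [-0.5 -0.8  0.3] M [-0.26  0.2  -0.05] gap 11.2 j7 -21
lift t9.7 [ 501.  -235.2  158.9] F [ 0.5 -0.1 -1.4] M [0.03 0.16 0.01] gap 11.1 j7 -30
hover t11.5 [570.3  28.3 114.7] F [-0.2 -0.4 -0.6] M [-0.04  0.14 -0.03] gap 11.2 j7 -54
```

View pics/hov.png

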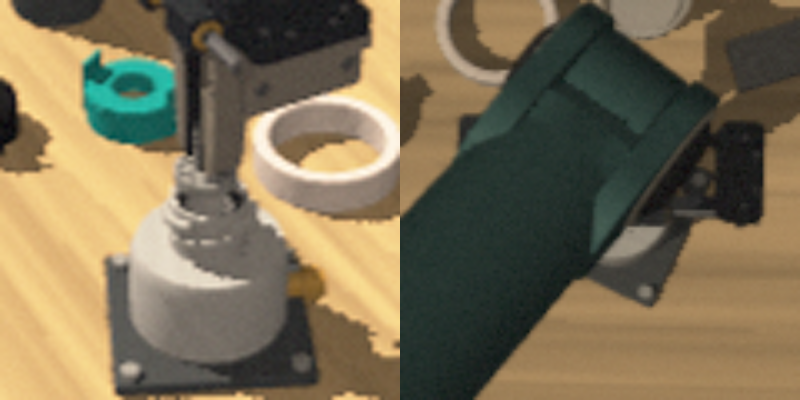

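Run:
```python
from h import *
a=cv2.imread('pics/side2.png')[214:254,302:342];b=cv2.imread('pics/side0.png')[214:254,302:342]
cv2.imwrite('pics/hov2.png',np.hstack([cv2.resize(x,(400,400),interpolation=cv2.INTER_NEAREST) for x in(a,b)]))
th=np.radians(np.arange(0,360,5))
for z in (103,110): 
    q=proj('side',np.c_[570.3+17*np.cos(th),28.5+17*np.sin(th),z+0*th]);print(z,(q.min(0)-[302,214]+.5)*10,(q.max(0)-[302,214]+.5)*10)
```

```text
103 [120.13667343 157.68412981] [283.37470795 256.44315058]
110 [120.18279175 130.92899436] [284.13031175 229.41063936]
```

View pics/hov2.png

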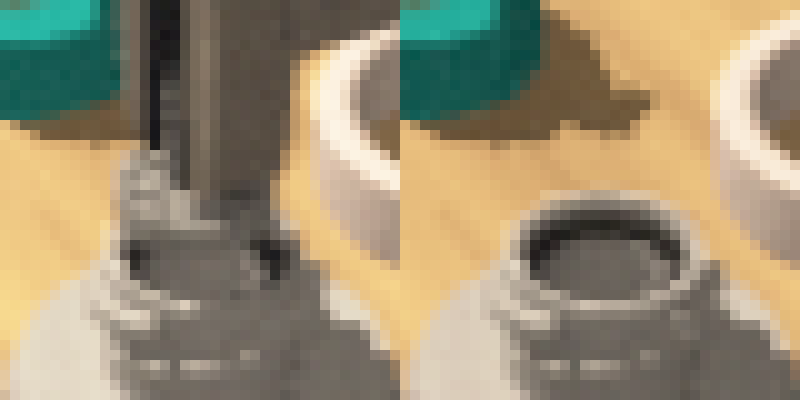

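```bash
cat >> h.py <<'E'
def down(x,y,z0,z1,step=0.7,thr=3,feed=60,ori=None):
    z=z0
    while z>z1:
        z=max(z-step,z1);env.move_l([x,y,z],feed=feed,ori=ori)
        f=env.state()['contact_force'][2]
        if f>thr: return z,f
    return z,f
E
python3 - <<'E'
from h import *
x,y=570.9,28.4
env.move_l([x,y,106],feed=80);st()
print(down(x,y,106,98.8));st()
E
```

```text
t11.9 [570.6  28.5 105.6] F [-0.3 -0.1 -0.4] M [-0.03  0.2   0.  ] gap 10.9 j7 -54
(98.8, np.float64(2.0036188220962186))
 t14.6 [571.2  28.3  99. ] F [ 2.4 -0.7  2. ] M [-0.22 -0.47 -0.03] gap 11.0 j7 -53
```

Run:
```python
from h import *
env.move_l([570.9,28.4,99.2],feed=30);s=st()
env.gripper_to(30);st('open')
env.move_l([570.9,28.4,145],feed=150)
env.move_l([570.9,120,230],feed=250)
st()
for n in('side','top'):
    p,d=optics.grab_frame(n);cv2.imwrite(f'pics/{n}3.png',p[:,:,::-1])
a=cv2.imread('pics/side3.png')[214:254,302:342];b=cv2.imread('pics/top3.png')[219:259,295:335]
cv2.imwrite('pics/seat.png',np.hstack([cv2.resize(a,(400,400),interpolation=cv2.INTER_NEAREST),cv2.resize(b,(400,400),interpolation=cv2.INTER_NEAREST)]))
```

```text
t14.9 [571.   28.3  99.2] F [ 2.9 -0.8  1. ] M [-0.3  -0.62 -0.01] gap 11.1 j7 -53
open t15.3 [570.6  28.5  99. ] F [-0.1 -0.4  0.9] M [-0.05  0.12 -0.04] gap 29.9 j7 -53
 t16.4 [570.  119.3 228.8] F [-0.  -0.9 -0.7] M [-0.03  0.19  0.01] gap 30.0 j7 -68
```

View pics/seat.png

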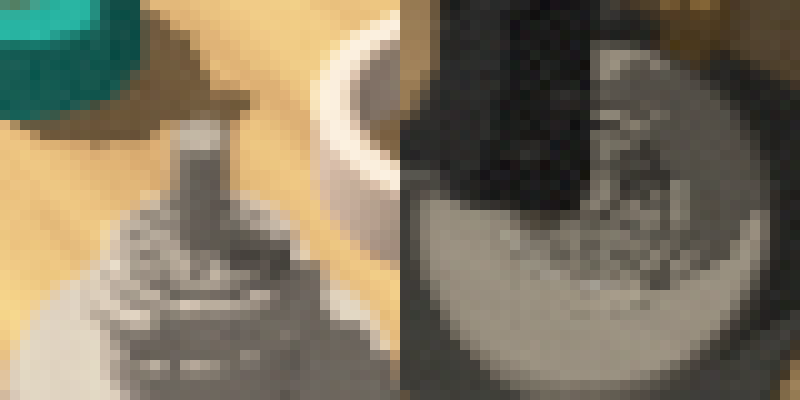

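Run:
```python
from h import *
print('side knob top ->',plane('side',[322-.5,214+13.4-.5],120))
x,y=530.4,257.5
env.gripper_to(76,5)
env.move_to([x,y,110],R(-4));st('above')
env.move_l([x,y,4.5],feed=120);st()
env.gripper_to(50,4);st('grip1')
env.gripper_to(76);env.move_to([x,y,6],R(86));st('rot')
env.gripper_to(50,5);st('grip2')
for n in('side','top'):
    p,d=optics.grab_frame(n);cv2.imwrite(f'pics/{n}4.png',p[:,:,::-1])
a=cv2.imread('pics/side4.png')[150:270,200:320];b=cv2.imread('pics/top4.png')[190:310,160:280]
cv2.imwrite('pics/rgrip.png',np.hstack([cv2.resize(a,(400,400),interpolation=cv2.INTER_CUBIC),cv2.resize(b,(400,400),interpolation=cv2.INTER_CUBIC)]))
```

```text
side knob top -> [[570.94152384  30.795259   120.        ]]
above t18.4 [531.1 256.7 110.4] F [-0.7 -0.1 -0.4] M [-0.11  0.08 -0.04] gap 75.7 j7 -4
 t19.4 [531.  257.6   5.2] F [ 0.1 -0.3 -0.2] M [-0.03  0.04 -0.03] gap 75.7 j7 2
grip1 t19.8 [530.5 257.9   5.1] F [-1.7 -0.2  5.7] M [0.01 0.37 0.01] gap 59.8 j7 2
rot t21.4 [530.4 257.3   5.9] F [ 0.   0.2 -0.2] M [ 0.01  0.04 -0.01] gap 75.9 j7 74
grip2 t21.7 [530.3 257.6   5.8] F [-0.6 -0.3 -1. ] M [0.05 0.05 0.02] gap 65.4 j7 74
```

View pics/rgrip.png

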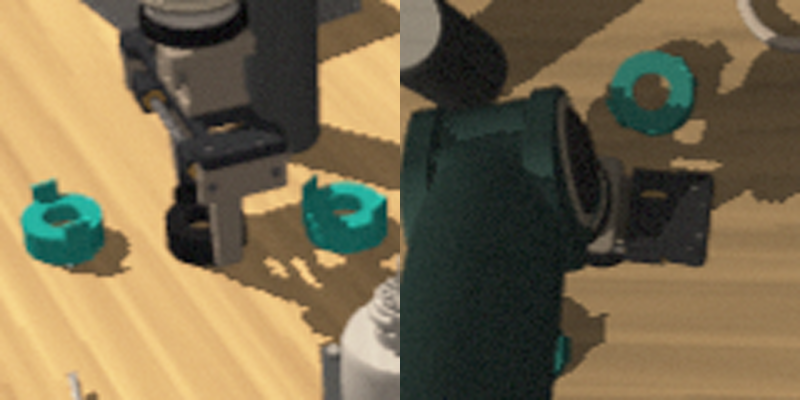

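Run:
```python
from h import *
env.gripper_to(50,30);st()
x,y=530.4,257.5
env.move_l([x,y,175],feed=220);st('lift')
env.move_to([571.4,28.4,165],R(124.6));st('above pot')
env.move_l([571.4,28.4,122],feed=120);st()
p,d=optics.grab_frame('side');cv2.imwrite('pics/side5.png',p[:,:,::-1])
cv2.imwrite('pics/s5.png',cv2.resize(p[170:290,260:380,::-1],(480,480),interpolation=cv2.INTER_CUBIC))
```

```text
t22.0 [530.3 257.4   5.9] F [ 0.6  0.1 -1.5] M [0.04 0.01 0.02] gap 64.9 j7 74
lift t22.9 [529.5 257.2 173.9] F [ 0.1  0.6 -1.2] M [ 0.01  0.07 -0.05] gap 64.9 j7 68
above pot t23.9 [571.   29.5 164.1] F [ 0.4  0.6 -1.3] M [ 0.06  0.03 -0.01] gap 64.9 j7 128
 t24.4 [571.5  29.1 121.9] F [-0.3 -1.1  0.4] M [ 0.06 -0.03  0.02] gap 65.1 j7 129
```

View pics/s5.png

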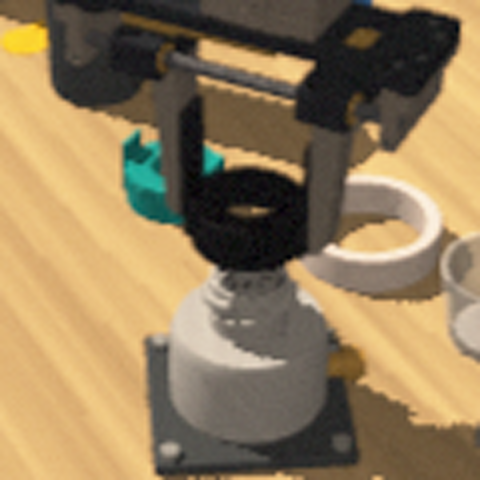

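Run:
```python
from h import *
x,y=571.4,28.4
env.move_l([x,y,97],feed=60);st()
z,f=down(x,y,97,79,step=0.8,thr=3,feed=80);print(z,f,'h',z-5.9);st()
```

```text
t25.1 [571.3  28.3  96.7] F [ 0.3 -0.2 -1. ] M [ 0.05  0.03 -0.05] gap 65.3 j7 130
85.80000000000004 5.174919563973437 h 79.90000000000003
 t28.6 [571.8  28.6  86.2] F [1.4 2.8 5.2] M [ 0.89 -0.52 -0.02] gap 64.9 j7 130
```

Run:
```python
from h import *
x,y=571.4,28.4
env.move_l([x,y,86.8],feed=40);st('up')
yaw=124.6;z=86.8
for i in range(6):
    yaw-=10;z-=0.83
    env.move_l([x,y,z],feed=6,ori=R(yaw));s=st('%.1f z%.1f'%(yaw,z))
    if np.linalg.norm(s['contact_force'])>12 or abs(s['moment'][2])>.4: print('stop');break
```

```text
up t28.8 [571.6  28.6  86.5] F [ 4.6  3.3 -0.7] M [ 0.9  -0.97  0.04] gap 64.9 j7 130
114.6 z86.0 t29.1 [571.5  28.8  85.7] F [ 3.7  4.2 -0.1] M [ 0.94 -0.95 -0.02] gap 65.0 j7 122
104.6 z85.1 t29.4 [571.8  28.5  84.9] F [ 5.1  3.5 -1.6] M [ 0.71 -1.06  0.01] gap 64.8 j7 113
94.6 z84.3 t29.8 [571.9  28.1  84.1] F [ 5.6  2.1 -0.8] M [ 0.56 -1.22  0.04] gap 64.7 j7 105
84.6 z83.5 t30.1 [571.8  27.5  83.3] F [ 5.6  0.6 -1.5] M [ 0.15 -1.27  0.  ] gap 65.1 j7 97
74.6 z82.7 t30.4 [572.   27.5  82.7] F [5.6 1.2 0.7] M [ 0.13 -1.33  0.08] gap 65.5 j7 89
64.6 z81.8 t30.8 [572.   27.3  81.9] F [ 5.3  0.8 -0.2] M [-0.01 -1.25  0.  ] gap 65.1 j7 81
```

Run:
```python
from h import *
z=81.8;yaw=64.6
for x,y in((572.2,28.4),(572.9,28.4)):
    env.move_l([x,y,z],feed=15);s=st(f'{x}')
    if s['contact_force'][0]<2: break
```

```text
572.2 t31.0 [572.1  27.3  81.7] F [ 3.9 -0.9  0.6] M [-0.33 -0.95  0.02] gap 65.2 j7 81
572.9 t31.2 [572.3  27.6  81.6] F [ 2.6 -2.7 -0.2] M [-0.69 -0.53 -0.07] gap 65.2 j7 81
```

Run:
```python
from h import *
z=81.8;yaw=64.6
x,y=573.0,27.6
env.move_l([x,y,z],feed=15);s=st('')
for i in range(4):
    yaw-=10;z=max(z-.83,79.2)
    env.move_l([x,y,z],feed=6,ori=R(yaw));s=st('%.1f z%.1f'%(yaw,z))
    if np.linalg.norm(s['contact_force'])>12 or abs(s['moment'][2])>.4: print('stop');break
```

```text
t31.5 [572.4  27.6  81.5] F [ 1.2 -1.5 -1.1] M [-0.42 -0.3  -0.03] gap 64.9 j7 81
54.6 z81.0 t31.8 [572.4  27.4  80.7] F [ 1.2 -3.  -0.9] M [-0.67 -0.19 -0.01] gap 64.9 j7 73
44.6 z80.1 t32.1 [572.5  27.2  80. ] F [ 0.1 -4.5  0.2] M [-0.94 -0.07  0.06] gap 65.2 j7 64
34.6 z79.3 t32.5 [572.4  26.9  79.2] F [ 0.4 -5.2  0.7] M [-1.33  0.21 -0.01] gap 64.9 j7 56
24.6 z79.2 t32.8 [572.2  26.6  79. ] F [-1.8 -6.4  0.8] M [-1.46  0.37  0.05] gap 64.7 j7 48
```

```bash
cat >> h.py <<'E'
def avg(n=6):
    L=[]
    for _ in range(n):
        env.pause(0.02);s=env.state();L.append(np.r_[s['contact_force'],s['moment'],s['tool_pos']])
    return np.mean(L,0)
E
python3 - <<'E'
from h import *
np.set_printoptions(precision=2,suppress=True)
x,y,z=572.6,26.6,78.9
yaw=24.6
env.move_l([x,y,z],feed=15);print(avg())
for i in range(4):
    yaw-=4
    env.move_l([x,y,z],feed=6,ori=R(yaw));a=avg();print('%.1f'%yaw,a,'%.1f'%env.state()['clock'])
    if abs(a[5])>.3 or abs(a[2])>10: print('stop');break
E
```

```text
[ -0.98  -3.96   0.26  -1.1    0.34   0.04 572.19  26.5   78.79]
20.6 [ -1.58  -5.26   0.54  -1.27   0.42   0.04 572.32  26.34  78.84] 33.5
16.6 [ -1.7   -5.33   0.48  -1.33   0.46   0.02 572.27  26.18  78.84] 33.9
12.6 [ -2.06  -5.09   0.75  -1.38   0.57   0.05 572.11  26.1   78.81] 34.2
8.6 [ -2.31  -5.12   0.67  -1.38   0.59  -0.05 571.92  26.02  78.69] 34.5
```

Run:
```python
from h import *
np.set_printoptions(precision=2,suppress=True)
x,y,z=571.6,25.4,78.8
yaw=8.6
env.move_l([x,y,z],feed=15);print(avg())
for i in range(8):
    yaw-=3
    env.move_l([x,y,z],feed=6,ori=R(yaw));a=avg(5);print('%.1f'%yaw,a,'%.1f'%env.state()['clock'])
    if abs(a[5])>.2 or abs(a[2])>6: print('stop');break
```

```text
[  0.49  -2.51  -1.28  -0.69  -0.04   0.03 571.77  25.93  78.74]
5.6 [ -1.15  -2.53  -1.49  -0.69   0.18   0.01 571.36  25.66  78.63] 35.2
2.6 [ -1.81  -3.91  -2.56  -0.89   0.39  -0.03 571.1   25.25  78.55] 35.6
-0.4 [ -1.92  -4.72  -4.86  -1.13   0.5    0.05 570.98  25.1   78.41] 35.9
-3.4 [ -2.19  -4.72  -6.42  -1.2    0.46   0.15 570.86  25.03  78.24] 36.2
stop
```

Run:
```python
from h import *
np.set_printoptions(precision=2,suppress=True)
x,y=570.7,24.4
yaw=-3.4
for z in(78.4,78.1):
    env.move_l([x,y,z],feed=10);print(z,avg(8),env.state()['clock'])
for i in range(2):
    yaw-=2;z-=.17
    env.move_l([x,y,z],feed=6,ori=R(yaw));a=avg(8);print('%.1f'%yaw,a,'%.1f'%env.state()['clock'])
```

```text
78.4 [  0.31  -1.71  -7.8   -0.53  -0.01   0.15 570.82  24.97  78.25] 36.6667
78.1 [ -0.47  -0.19  -5.07  -0.17   0.13   0.15 570.82  24.95  78.21] 37.05
-5.4 [ -1.33   0.37  -2.28   0.01   0.38   0.29 570.68  24.78  78.06] 37.4
-7.4 [ -2.42   0.91   0.46   0.13   0.72   0.35 570.56  24.64  77.89] 37.8
```

Run:
```python
from h import *
np.set_printoptions(precision=2,suppress=True)
def yawm():
    r=env.state()['tcp_rot'];return np.degrees(np.arctan2(r[1][2],r[0][2]))
x,y=570.4,24.6;yaw=-7.4;z=77.76
print('yaw actual',yawm())
for i in range(2):
    yaw-=2;z-=.17
    env.move_l([x,y,z],feed=6,ori=R(yaw))
    s=env.state();print(s['moment'][2]);a=avg(8);print('%.1f'%yaw,a,'%.1f'%env.state()['clock'],yawm())
    if a[5]>.5:break
```

```text
yaw actual -7.364502826230224
0.3469893230107879
-9.4 [ -2.99   0.84   1.55   0.08   0.8    0.4  570.44  24.58  77.74] 38.2 -9.377171129630176
0.4785192518044113
-11.4 [ -4.06   0.6    4.12   0.03   1.1    0.48 570.34  24.5   77.57] 38.6 -11.378294534736913
```

Run:
```python
from h import *
env.gripper_to(80);s=st('open');p=s['tool_pos']
env.move_l([570.4,24.6,150],feed=120,ori=None)
env.move_l([470,24.6,250],feed=200)
s=st()
env.move_to([300,450,300],R(60));st()
for n in('side','top'):
    p,d=optics.grab_frame(n);cv2.imwrite(f'pics/{n}6.png',p[:,:,::-1]);np.save(f'{n}6.npy',d)
a=cv2.imread('pics/side6.png')[200:280,282:362];b=cv2.imread('pics/top6.png')[202:282,275:355]
cv2.imwrite('pics/fin.png',np.hstack([cv2.resize(x,(400,400),interpolation=cv2.INTER_CUBIC) for x in(a,b)]))
```

```text
open t39.0 [570.8  24.5  77.5] F [ 0.3 -0.   0. ] M [-0.02  0.06 -0.04] gap 80.1 j7 19
 t40.6 [469.9  25.2 249.6] F [-0.1  1.3 -0.1] M [-0.04  0.09 -0.  ] gap 80.0 j7 1
 t42.3 [301.5 448.6 300. ] F [-0.1  0.2 -0.1] M [-0.08  0.02 -0.  ] gap 79.9 j7 13
```

View pics/fin.png

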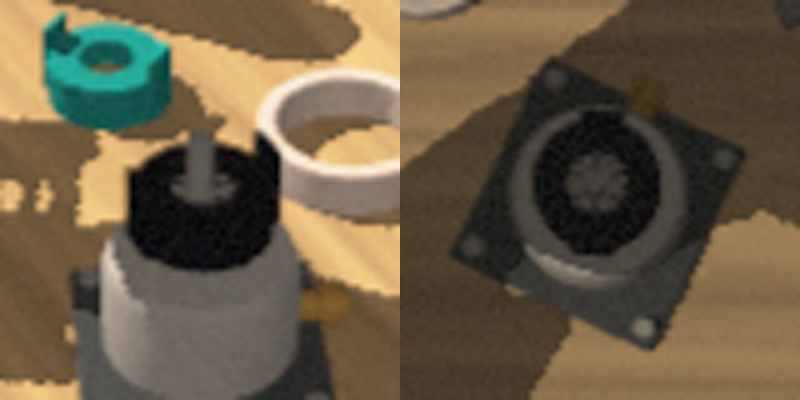

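View pics/top6.png

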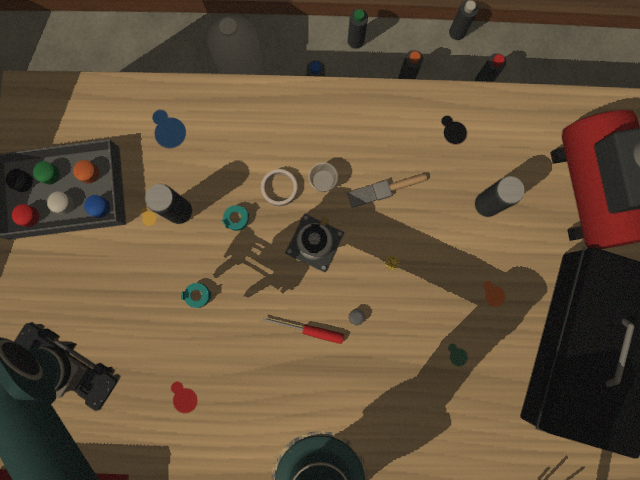

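Run:
```python
from h import *
d=np.load('top6.npy');C=cloud('top',d,(290,215,340,265)).reshape(-1,3)
r=np.hypot(C[:,0]-569.4,C[:,1]-28.4);m=(r>16)&(r<26)&(C[:,2]>85)&(C[:,2]<104);print('ring top z',np.median(C[m,2]),m.sum())
A,_,_,_=np.linalg.lstsq(np.c_[C[m,:2]-[569.4,28.4],np.ones(m.sum())],C[m,2],rcond=None);print(A)
env.close_job()
```

```text
ring top z 96.0186864517475 246
[-3.54347370e-03  1.92712972e-02  9.61012334e+01]
the job is handed in; nothing more can be done
```

The strainer is seated knob up in the pot's mouth, the black ring is screwed down over it to an estimated 25 N of clamping, and the job is handed in at about 42 s.

- **Strainer:** I picked the steel disk, not the yellow one, and set it in the recess with about 2 N of contact. I let go at the height that means it is fully seated.
- **Ring:** I set the black ring, not a turquoise one, ears up. Its lugs came to rest with the underside about 80 mm above the bench, so the thread had started as told. I turned it 136 degrees clockwise and stopped at 0.48 N m, roughly 12 degrees after the thread bit.
- **Final checks:**
  - The ring's top face measures 96 mm above the bench, which matches an underside of about 72 mm. It is level to about 1 degree.
  - The other things are where they were in the first picture.
  - The gripper is open and touching nothing.
- **Disagreements:**
  - The two cameras differed by about 2.5 mm in x, so I corrected by feel.
  - The ring sat a little off-centre in the hand, giving 4 to 6 N of sideways force while turning.
  - The clamping force is inferred from the turning torque and the sink; I could not measure it directly.

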